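Open the push-and-turn safety cap of the cleaning-tablet canister

TASK

The coffee machine is due for cleaning: open the canister of cleaning tablets with the blue cap. Press its push-and-turn safety cap down against its spring and, keeping it pressed, turn it about a quarter turn anticlockwise seen from above; then lift it off and finish still holding it level in the gripper, about 10 cm straight above the open canister. Leave the yellow-capped canister and the three jars alone.

Things in the scene. Friction and masses are not known exactly. Their poses are not given: they have to be found in the camera images.
- canister: White round canister, 84 mm in diameter, blue label band, in a steel holder (round plate 124 mm across) screwed to the worktop: it cannot move or turn. Origin: on its axis at the worktop, z up. Flat shoulder 116 mm up; on it a neck 33 mm in outer diameter, mouth 140 mm up, with two flanges (42 mm across) that hold the cap's two inner lugs down.
- canister_mouth (a point): Centre of the canister's open mouth, 140 mm above the worktop, hidden under the cap at first.
- cap: Blue push-and-turn cap, loose, about 80 g, 54 mm high. Lower 28 mm: hollow skirt, 56 mm in diameter, ending in a flat ledge; above it a ribbed round grip, 42 mm in diameter, 26 mm high, to be taken from above at any yaw. Origin: centre of its underside, z up; seated 125 mm above the worktop (ledge 153 mm, top 179 mm). Seated, its x axis is parallel to the canister's.
- cap_grip (a point): On the cap's axis, 41 mm above its underside (166 mm above the worktop when seated), mid-height of the grip. Turning: the cap must be down 6 mm or more to start; anticlockwise from above; past 40 degrees it no longer needs pressing, from 48 degrees it lifts off freely, at about 140 degrees it meets a stop. Clockwise it is blocked.
- cap_seal (a joint): How far the sprung sealing disc inside the cap is pushed in (m): about 0 seated, then equal to how far the cap is pressed down; 0.009 at the hard stop on the canister's shoulder (pressing harder does no harm); -0.002 with the cap off. The spring pushes the cap up with about 4 N seated and 10 N fully down.
- other_canister: The same canister in the same holder, with a yellow cap and yellow label band; fixed, to be left closed and untouched. Origin: on its axis at the worktop. Cap top 179 mm up.
- jam_jar: Glass jar of orange preserve with a red lid, 59 mm in diameter, 75 mm high, loose. Origin: centre of its underside.
- berry_jar: Glass jar of berry preserve with a green lid, 60 mm in diameter, 75 mm high, loose. Origin: centre of its underside.
- pink_jar: Glass jar of pink preserve with a red lid, 60 mm in diameter, 75 mm high, loose. Origin: centre of its underside.

How it is judged:
By the outcome, as a careful person would: the job done as asked, in the order asked, and still so for the second after the job is handed in, while the arm keeps its last pose, push and grip.
It also fails if it takes over 38 s, if anything falls off the work surface, if the arm or the gripper's body presses on something with over 40 N, if the wrist force passes 120 N, or if a joint passes its speed limit or range.

ROBOT

A 7-joint arm with a two-finger parallel gripper is mounted at the origin on a cart in front of the work surface, level with it; the furniture and walls round the work are solid. World frame = base frame: x ahead of the robot, y to its left, z up, the work surface at z = 0. Lengths are in m, angles in rad, forces in N, time in s.
With the tool pointing down it reaches from about 0.4 to 0.875 m from the base axis. Payload 19.3 kg.
Tool frame: the origin (TCP) lies at the very end of the fingers, on their centre line; the grasp point (between the pads) lies 19 mm behind it; z points along the fingers, y is the direction in which the jaws open and shut (so a half turn about z gives the same grasp; the last joint's range is limited). The gripper opens to 85 mm and grips with 20 to 120 N. Pads are 22 mm wide; open, the fingers measure 114 mm over their backs; the gripper's body (76 mm by 85 mm) begins 54 mm behind the grasp point. The pads swing forward as they close: fully open they stand 13 mm farther back than shut.
Start: joints at [-1.301, 0.521, -0.036, 1.599, 0.021, 1.021, -0.113], TCP at [0.208, 0.589, 0.231] pointing down, gripper open.
Joint ranges: [-2.91, 2.91], [-0.3, 2.13], [-1.5, 1.42], [0.17, 2.43], [-1.26, 4.41], [0.16, 1.93], [-2.52, 2.52]. Speed limits (rad/s): [1.89, 1.89, 2.39, 2.39, 3.01, 3.01, 3.01].

INTERFACE

Orientations are given as [roll, pitch, yaw] about the fixed x, y, z axes, in that order (R = Rz(yaw) Ry(pitch) Rx(roll)).
In Python, from workcell import bot gives the robot as it stands.
- The arm moves only by the tool carry_out, never from a script. Its argument "targets" is a list of rows, each a list of 7 numbers: the shift along the tool's x, y, z in mm, then the turn, a rotation vector about the tool's x, y, z in units of 6 degrees (1.0 is 6 degrees), then the closure in counts, from 0 (fully open) to 255 (shut). A call has 1 to 5 rows; each row shifts and turns the commanded pose from where the row before left it, along the tool's axes as they then stand; what a row does not reach is not made up. A row lasts 1/12 s, in which the tool goes at most 41.7 mm and 7.16 degrees, less where a joint would pass 70% of its speed; a pose out of reach is approached as far as the arm can. A call is refused whole if a number of a shift passes 41.7 or a number of a turn 1, either way. A call with a gripper value outside its range is refused whole. The fingers move at their own pace and stop on an object; "force" is the grip in N (left out, the last holds). Time passes only in rows, so rows that do not move let the fingers close. It gives the time, the measured TCP pose, the force and the opening at its end, in the units of the state.
- bot.observe(): the state, without advancing time (a new reading comes with each control period).
- bot.grab_frame(name): name is "scene" or "top"; returns a dict with "color" (420x560x3 uint8, red, green, blue), "z_map" (420x560 float32, m along the optical axis (not along the pixel's ray), 0 where there is no reading), "K" (3x3 intrinsics, pixels), "cam_to_world" (4x4, takes a point from camera to world coordinates). Camera axes: x right, y down, z forward; pixel columns grow to the right and rows downward; lengths in m; the calibration is good to about 2 mm. A picture is of the moment at which its call begins.
- bot.job_done(): hands the job in, once; it reports no verdict.
The state is a dict: "clock": time; "qpos": joint angles; "qd": joint speeds; "joint_efforts": joint torques, N m; "position": TCP position; "tool_rot": TCP orientation; "force": force on the tool from outside, world axes, zero at the start; "moment": the same for the moment, N m; "grip_width": finger opening in m.
Only numpy, scipy, OpenCV 4.12 (cv2) and the standard library are available. Lean on these libraries where they do the work, as an engineer would, in place of code of your own. Each camera call takes 0.05 s, during which the arm holds its last target. There are 200 camera calls.

## Working session

There is one attempt and no reset: what is moved stays moved. The work goes in short steps, Python scripts to look and compute and a tool call to move; the robot and the scene stay as the last step left them, time stands still between calls to the robot, and variables do not carry over. Pictures are saved under pics/ and viewed, about 8 in all and at most 12, crops included, and the job is handed in when it is done.

Besides the shell and the picture viewer there is one more tool, called after "Request:" as name(argument=value, ...), one argument or row to a line, values as JSON. carry_out: Moves the arm, as the interface text tells. Its arguments: {"type":"object","properties":{"targets":{"type":"array","items":{"type":"array","items":{"type":"number"}}},"force":{"type":"number"}},"required":["targets"]}

```bash
mkdir -p pics; python3 - <<'E'
from workcell import bot
import cv2,numpy as np
print(bot.observe())
for n in("scene","top"):
    f=bot.grab_frame(n); np.savez(n+'.npz',**f)
    cv2.imwrite(f'pics/{n}1.png',f["color"][...,::-1]); print(n,f["K"].round(1).tolist(),f["cam_to_world"].round(3).tolist())
E
```

```text
{'clock': 0.0, 'qpos': array([-1.30119888,  0.52202876, -0.03633754,  1.59999624,  0.0211935 ,
        1.02111369, -0.11278731]), 'qd': array([-3.75240303e-04, -7.04737953e-05,  3.36251664e-04,  5.57442720e-04,
       -1.62934470e-03, -3.13172619e-04,  1.36166223e-03]), 'joint_efforts': array([-7.76246470e-04, -9.27118564e+01,  1.97995283e+00, -3.69919789e+01,
        1.78474677e-02,  8.40204069e-03, -4.47786124e-05]), 'position': array([0.20822453, 0.5889329 , 0.23072064]), 'tool_rot': array([-3.14043364e+00,  7.28290187e-05,  2.80180314e+00]), 'force': array([-0.05948824,  0.48193472, -0.15540537]), 'moment': array([-0.03526434,  0.0127831 , -0.01190299]), 'grip_width': 0.08522615207005309}
scene [[513.1, 0.0, 282.8], [0.0, 513.1, 210.8], [0.0, 0.0, 1.0]] [[0.834, -0.437, 0.338, 0.068], [-0.552, -0.638, 0.536, -0.756], [-0.018, -0.634, -0.773, 1.212], [0.0, 0.0, 0.0, 1.0]]
top [[448.6, 0.0, 273.1], [0.0, 448.6, 217.1], [0.0, 0.0, 1.0]] [[-0.023, -0.992, 0.12, 0.368], [-1.0, 0.024, 0.011, -0.004], [-0.014, -0.12, -0.993, 1.332], [0.0, 0.0, 0.0, 1.0]]
```

View pics/scene1.png

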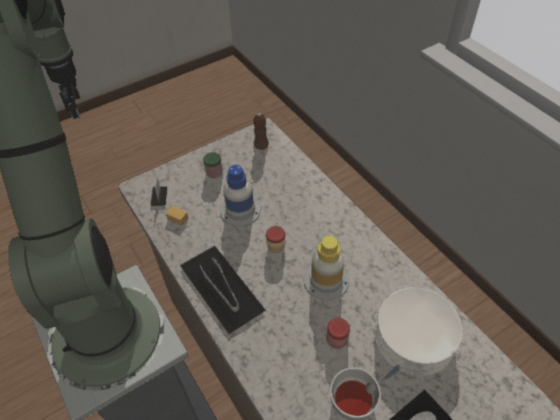

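View pics/top1.png

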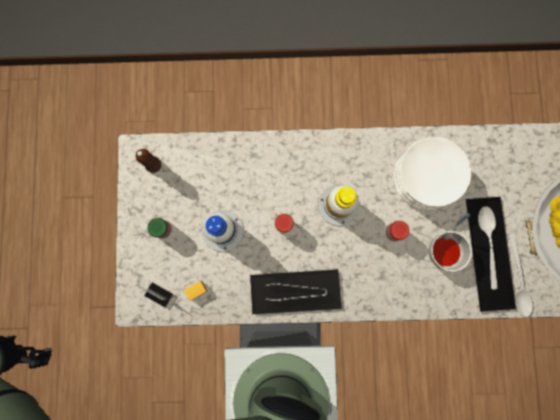

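The scene view shows the blue-capped canister with its cap at about (236,178) and the yellow one at (329,250). In the top view they are at (216,226) and (345,196). The arm stands at the lower left, clear of the scene. Next I'll measure the cap.

```bash
cat > h.py <<'E'
import cv2,numpy as np
def pts(f,m):
    v,u=np.nonzero(m&(f["z_map"]>0)); z=f["z_map"][v,u]; K=f["K"]
    p=np.stack([(u-K[0,2])/K[0,0]*z,(v-K[1,2])/K[1,1]*z,z],1)
    T=f["cam_to_world"]; return p@T[:3,:3].T+T[:3,3]
def ray(f,u,v,h):
    T=f["cam_to_world"]; d=T[:3,:3]@np.linalg.solve(f["K"],[u,v,1.]); o=T[:3,3]
    return o+d*(h-o[2])/d[2]
def blue(f,lo=(105,120,50),hi=(130,255,255)):
    return cv2.inRange(cv2.cvtColor(f["color"],cv2.COLOR_RGB2HSV),lo,hi)>0
def biggest(m):
    n,l,s,c=cv2.connectedComponentsWithStats(m.astype(np.uint8)); return l==1+s[1:,4].argmax()
E
python3 - <<'E'
from h import *
for n in("top","scene"):
    f=np.load(n+'.npz'); m=blue(f); P=pts(f,m)
    print(n,m.sum(),'zmax',np.percentile(P[:,2],[5,50,95,99]))
    for a,b in((.172,.19),(.13,.172),(.04,.1)):
        Q=P[(P[:,2]>a)&(P[:,2]<b)&(abs(P[:,1])<.4)]
        if len(Q)>4:
            q=Q[:,:2].astype(np.float32); c,r=cv2.minEnclosingCircle(q)
            A=np.c_[2*q,np.ones(len(q))]; s=np.linalg.lstsq(A,(q**2).sum(1),rcond=None)[0]
            print((a,b),len(Q),'mean',Q.mean(0).round(4),'enc',np.round(c,4),round(r,4),'circfit',s[:2].round(4),np.sqrt(s[2]+s[:2]@s[:2]).round(4))
    # top face by depth
    T=pts(f,f["z_map"]>0); Q=T[(T[:,2]>.165)&(T[:,2]<.19)]
    for k in (0,1):
        S=Q[(Q[:,1]>.05)&(Q[:,1]<.3)] if k==0 else Q[(Q[:,1]<0)&(Q[:,1]>-.3)]
        S=S[(S[:,0]>.25)&(S[:,0]<.7)]
        if len(S): print(k,len(S),S.min(0).round(3),S.max(0).round(3),S.mean(0).round(4))
E
```

```text
top 294 zmax [0.15129237 0.17645471 0.18171866 0.18320995]
(0.172, 0.19) 181 mean [0.492  0.1605 0.1785] enc [0.4921 0.1611] 0.0209 circfit [0.4919 0.1607] 0.0148
(0.13, 0.172) 112 mean [0.4887 0.1555 0.1551] enc [0.493  0.1613] 0.0272 circfit [0.4931 0.1623] 0.0239
0 205 [0.471 0.141 0.167] [0.512 0.18  0.185] [0.4914 0.1605 0.1782]
1 204 [ 0.54  -0.206  0.166] [ 0.58  -0.167  0.184] [ 0.5595 -0.1861  0.1781]
scene 104 zmax [0.15016165 0.17721045 0.18209162 0.18422232]
(0.172, 0.19) 76 mean [0.4898 0.1571 0.1786] enc [0.4901 0.1587] 0.0184 circfit [0.4901 0.1577] 0.0129
(0.13, 0.172) 28 mean [0.4948 0.1497 0.1525] enc [0.4912 0.1579] 0.0244 circfit [0.4912 0.1594] 0.0224
0 171 [0.47  0.139 0.165] [0.51  0.182 0.186] [0.4894 0.1572 0.1767]
1 221 [ 0.538 -0.209  0.165] [ 0.58  -0.166  0.184] [ 0.5576 -0.1888  0.1766]
```

Request:
carry_out(
  targets=[
    [-15,-12,-10,0,0,0,0],
    [-30,-23,-10,0,0,0,0],
    [-30,-23,0,0,0,0,0],
    [-30,-23,0,0,0,0,0],
    [-30,-23,0,0,0,0,0],
  ],
  force=60,
)

```text
clock: 0.52
position: [0.3015, 0.4445, 0.2512]
tool_rot: [-3.141, 0.0, 2.802]
force: [1.1, 0.5, 0.4]
grip_width: 0.0855
```

Request:
carry_out(
  targets=[
    [-30,-23,0,0,0,0,0],
    [-30,-23,0,0,0,0,0],
    [-30,-23,0,0,0,0,0],
    [-30,-23,0,0,0,0,0],
    [-30,-23,0,0,0,0,0],
  ],
)

```text
clock: 0.93
position: [0.4046, 0.286, 0.2513]
tool_rot: [-3.141, -0.0, 2.802]
force: [1.5, 0.4, 0.1]
grip_width: 0.0852
```

Request:
carry_out(
  targets=[
    [-30,-22,0,0,0,0,0],
    [-30,-22,0,0,0,0,0],
    [-30,-22,0,0,0,0,0],
    [-20,-14,0,0,0,0.5,0],
    [-11,-9,0,0,0,1,0],
  ],
)

```text
clock: 1.35
position: [0.4893, 0.16, 0.2512]
tool_rot: [-3.141, 0.001, 2.64]
force: [-0.8, 0.3, -0.5]
grip_width: 0.085
```

Request:
carry_out(
  targets=[
    [0,0,0,0,0,1,0],
    [0,0,0,0,0,1,0],
    [0,0,0,0,0,1,0],
    [0,0,0,0,0,1,0],
    [0,0,0,0,0,1,0],
  ],
)

```text
clock: 1.77
position: [0.4877, 0.1631, 0.2511]
tool_rot: [-3.141, -0.0, 2.116]
force: [0.6, 0.6, 1.2]
grip_width: 0.0851
```

Request:
carry_out(
  targets=[
    [0,0,0,0,0,1,0],
    [0,0,0,0,0,1,0],
    [0,0,0,0,0,1,0],
    [0,0,0,0,0,1,0],
    [0,0,0,0,0,0.5,0],
  ],
)

```text
clock: 2.18
position: [0.4876, 0.1632, 0.2511]
tool_rot: [-3.141, 0.0, 1.644]
force: [0.4, -0.0, 0.6]
grip_width: 0.0853
```

```bash
python3 - <<'E'
from workcell import bot
import cv2,numpy as np
s=bot.observe();print(s['qpos'].round(3),s['position'].round(4),s['tool_rot'].round(3),s['force'].round(1))
from scipy.spatial.transform import Rotation as R
print('tool shift mm to cap',(R.from_euler('xyz',s['tool_rot']).inv().apply(np.array([.4915,.160,.15])-s['position'])*1000).round(1))
ims=[]
for n,(u,v) in(("scene",(236,178)),("top",(216,226))):
    f=bot.grab_frame(n); ims.append(cv2.resize(f["color"][v-75:v+75,u-50:u+50,::-1],(400,600)))
cv2.imwrite('pics/near.png',np.hstack(ims))
E
```

```text
[-0.727  0.34   0.372  1.88  -0.15   0.949 -0.214] [0.4876 0.1632 0.2511] [-3.141  0.     1.644] [ 0.4 -0.   0.6]
tool shift mm to cap [ -3.4   3.7 101.1]
```

View pics/near.png

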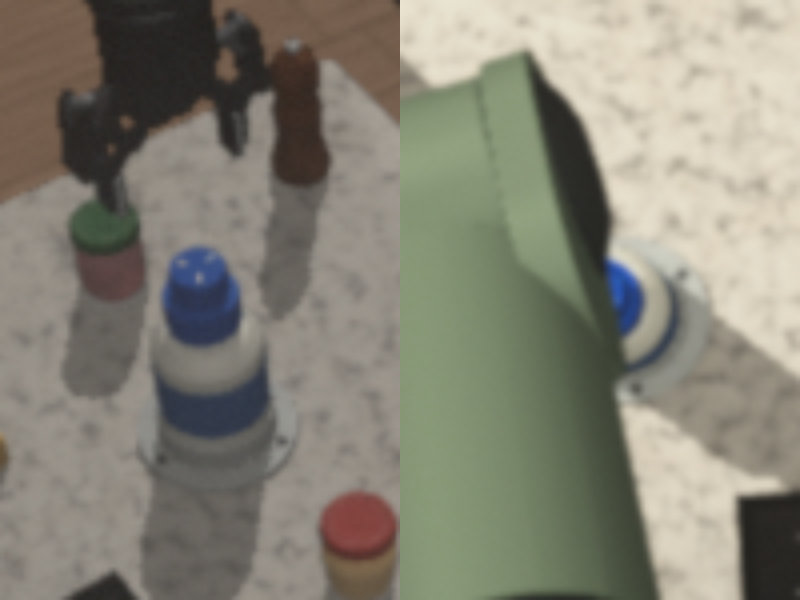

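The view from the scene camera shows the open gripper centred above the blue cap, which is at crop (200,275), and the jars are clear. Next I'll descend with a small correction.

Request:
carry_out(
  targets=[
    [-4,4,20,0,0,0,0],
    [0,0,25,0,0,0,0],
    [0,0,25,0,0,0,0],
    [0,0,15,0,0,0,0],
    [0,0,6,0,0,0,0],
  ],
)

```text
clock: 2.7
position: [0.4911, 0.1591, 0.1582]
tool_rot: [-3.139, 0.001, 1.652]
force: [-0.2, -0.2, 0.1]
grip_width: 0.0855
```

Request:
carry_out(
  targets=[
    [0,0,4,0,0,0,0],
    [0,0,2,0,0,0,0],
    [0,0,0,0,0,0,60],
    [0,0,0,0,0,0,80],
    [0,0,0,0,0,0,90],
  ],
)

```text
clock: 3.12
position: [0.4924, 0.1597, 0.155]
tool_rot: [3.141, -0.001, 1.65]
force: [-0.2, 0.2, -0.1]
grip_width: 0.0556
```

Request:
carry_out(
  targets=[
    [0,0,2,0,0,0,100],
    [0,0,0,0,0,0,110],
    [0,0,0,0,0,0,120],
    [0,0,0,0,0,0,130],
    [0,0,0,0,0,0,130],
  ],
  force=30,
)

```text
clock: 3.53
position: [0.4929, 0.1596, 0.1527]
tool_rot: [3.14, -0.0, 1.65]
force: [5.3, 0.7, 3.7]
grip_width: 0.0422
```

```bash
python3 - <<'E'
from workcell import bot
import cv2,numpy as np
s=bot.observe();print(s['qpos'].round(3),s['position'].round(4),s['tool_rot'].round(3),s['force'].round(1),s['moment'].round(2),s['grip_width'])
u,v=236,178
f=bot.grab_frame("scene"); cv2.imwrite('pics/grip.png',cv2.resize(f["color"][v-60:v+60,u-60:u+60,::-1],(600,600)))
E
```

```text
[-0.668  0.481  0.322  1.969 -0.223  0.724 -0.134] [0.4929 0.1596 0.1527] [ 3.14 -0.    1.65] [5.3 0.7 3.7] [-0.04 -1.22  0.04] 0.04219054379332846
```

View pics/grip.png

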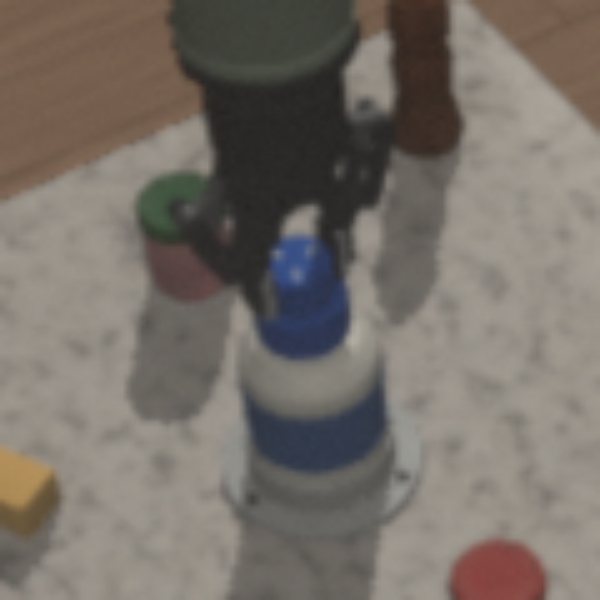

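The fingers straddle the blue grip at crop (300,265), opening 42 mm, which matches the grip. A small +x force suggests the tool sits slightly to -x of the axis. I'll nudge it, firm the grip and press.

Request:
carry_out(
  targets=[
    [0,0.5,0,0,0,0,180],
    [0,0,0,0,0,0,180],
    [0,0,0,0,0,0,180],
    [0,0,2,0,0,0,180],
    [0,0,2,0,0,0,180],
  ],
  force=80,
)

```text
clock: 4.0
position: [0.493, 0.1596, 0.1486]
tool_rot: [3.141, -0.0, 1.65]
force: [4.7, -0.3, 7.9]
grip_width: 0.0401
```

Request:
carry_out(
  targets=[
    [0,0,2,0,0,0,180],
    [0,0,1,0,0,0,180],
    [0,0,1,0,0,0,180],
    [0,0,0,0,0,0,180],
    [0,0,0,0,0,0,180],
  ],
)

```text
clock: 4.42
position: [0.493, 0.1596, 0.1447]
tool_rot: [3.141, -0.0, 1.65]
force: [4.6, 0.2, 9.0]
grip_width: 0.0401
```

Request:
carry_out(
  targets=[
    [0,0,1,0,0,0,180],
    [0,0,0.5,0,0,0,180],
    [0,0,0,0,0,0,180],
  ],
)

```text
clock: 4.67
position: [0.4932, 0.1596, 0.1443]
tool_rot: [3.14, -0.001, 1.65]
force: [-4.2, -2.4, 36.5]
grip_width: 0.04
```

It's at the hard stop. I'll ease off slightly and turn anticlockwise (negative about tool z).

Request:
carry_out(
  targets=[
    [0,0,-0.6,0,0,0,180],
    [0,0,0,0,0,-0.5,180],
    [0,0,0,0,0,-0.5,180],
    [0,0,0,0,0,-0.5,180],
  ],
)

```text
clock: 5.0
position: [0.4931, 0.16, 0.1444]
tool_rot: [3.14, -0.001, 1.809]
force: [0.8, -0.1, 22.8]
grip_width: 0.0397
```

```bash
cat > st.py <<'E'
from workcell import bot
s=bot.observe();print(s['clock'],s['qpos'].round(3),s['position'].round(4),s['tool_rot'].round(3),s['force'].round(1),s['moment'].round(2),s['grip_width'].round(4))
E
python3 st.py
```

```text
Traceback (most recent call last):
  File "st.py", line 2, in <module>
    s=bot.observe();print(s['clock'],s['qpos'].round(3),s['position'].round(4),s['tool_rot'].round(3),s['force'].round(1),s['moment'].round(2),s['grip_width'].round(4))
                                                                                                                                               ^^^^^^^^^^^^^^^^^^^^^
AttributeError: 'float' object has no attribute 'round'
```

Request:
carry_out(
  targets=[
    [0,0,0,0,0,-0.7,180],
    [0,0,0,0,0,-0.7,180],
    [0,0,0,0,0,-0.7,180],
    [0,0,0,0,0,-0.7,180],
    [0,0,0,0,0,-0.7,180],
  ],
)

```text
clock: 5.42
position: [0.4933, 0.1602, 0.1445]
tool_rot: [3.139, -0.0, 2.177]
force: [0.1, 2.0, 22.0]
grip_width: 0.0398
```

```bash
sed -i "s/s\['grip_width'\].round(4)/s['grip_width']/" st.py; python3 st.py
```

```text
5.4167 [-0.556  0.48   0.171  1.968 -0.123  0.701  0.296] [0.4933 0.1602 0.1445] [ 3.139 -0.     2.177] [ 0.1  2.  22. ] [ 0.33  0.19 -0.18] 0.039754150938504734
```

Request:
carry_out(
  targets=[
    [0,0,0,0,0,-0.8,180],
    [0,0,0,0,0,-0.8,180],
    [0,0,0,0,0,-0.8,180],
    [0,0,0,0,0,-0.8,180],
    [0,0,0,0,0,-0.8,180],
  ],
)

```text
clock: 5.83
position: [0.4933, 0.1599, 0.1445]
tool_rot: [3.14, 0.001, 2.596]
force: [1.9, 0.1, 20.1]
grip_width: 0.0399
```

Request:
carry_out(
  targets=[
    [0,0,0,0,0,-0.8,180],
    [0,0,0,0,0,-0.8,180],
    [0,0,0,0,0,-0.8,180],
    [0,0,0,0,0,-0.8,180],
    [0,0,0,0,0,-0.8,180],
  ],
)

```text
clock: 6.25
position: [0.4936, 0.16, 0.1445]
tool_rot: [3.14, 0.002, 3.015]
force: [3.9, -0.4, 18.9]
grip_width: 0.0402
```

```bash
python3 st.py
```

```text
6.25 [-0.387  0.472 -0.054  1.959  0.038  0.709  0.981] [0.4936 0.16   0.1445] [3.140e+00 2.000e-03 3.015e+00] [ 3.9 -0.4 18.9] [-0.25 -0.67 -0.25] 0.04018386620136563
```

Request:
carry_out(
  targets=[
    [0,0,0,0,0,-0.8,180],
    [0,0,0,0,0,-0.8,180],
    [0,0,0,0,0,-0.4,180],
    [0,0,-2,0,0,0,180],
    [0,0,-2,0,0,0,180],
  ],
)

```text
clock: 6.67
position: [0.4937, 0.1598, 0.148]
tool_rot: [3.141, 0.002, -3.062]
force: [8.2, 1.7, 4.3]
grip_width: 0.0401
```

Request:
carry_out(
  targets=[
    [0,0,-2,0,0,0,180],
    [0,0,-2,0,0,0,180],
    [0,0,-2,0,0,0,180],
    [0,0,0,0,0,0,180],
  ],
)

```text
clock: 7.0
position: [0.4934, 0.1598, 0.1539]
tool_rot: [3.141, 0.002, -3.062]
force: [6.8, 0.2, 5.5]
grip_width: 0.0396
```

Request:
carry_out(
  targets=[
    [0,0,-2,0,0,0,180],
    [0,0,-2,0,0,0,180],
    [0,0,-2,0,0,0,180],
    [0,0,0,0,0,0,180],
  ],
)

```text
clock: 7.33
position: [0.4931, 0.16, 0.1596]
tool_rot: [3.141, 0.001, -3.062]
force: [5.6, 2.4, -0.0]
grip_width: 0.0401
```

```bash
python3 st.py
```

```text
7.3333 [-0.344  0.45  -0.11   1.945  0.07   0.748  1.155] [0.4931 0.16   0.1596] [ 3.141e+00  1.000e-03 -3.062e+00] [ 5.6  2.4 -0. ] [ 0.73 -1.49 -0.03] 0.04006576530335896
```

Request:
carry_out(
  targets=[
    [0,0,-4,0,0,0,180],
    [0,0,-5,0,0,0,180],
    [0,0,-8,0,0,0,180],
    [0,0,-10,0,0,0,180],
    [0,0,-15,0,0,0,180],
  ],
)

```text
clock: 7.75
position: [0.4916, 0.1592, 0.2014]
tool_rot: [-3.141, -0.003, -3.062]
force: [-0.5, -1.0, -0.5]
grip_width: 0.0398
```

Request:
carry_out(
  targets=[
    [0,0,-18,0,0,0,180],
    [0,0,-18,0,0,0,180],
    [0,0,-15,0,0,0,180],
    [0,0,-10,0,0,0,180],
    [0,0,-5,0,0,0,180],
  ],
)

```text
clock: 8.17
position: [0.4927, 0.1596, 0.269]
tool_rot: [3.141, 0.001, -3.063]
force: [0.1, 0.1, 0.2]
grip_width: 0.0398
```

Request:
carry_out(
  targets=[
    [0,0,0,0,0,0,180],
    [0,0,0,0,0,0,180],
    [0,0,0,0,0,0,180],
  ],
)

```text
clock: 8.42
position: [0.4922, 0.1593, 0.2666]
tool_rot: [-3.141, -0.001, -3.063]
force: [0.5, 0.4, -1.6]
grip_width: 0.0398
```

```bash
python3 st.py; python3 - <<'E'
from workcell import bot
from h import *
u,v=240,165; ims=[]
f=bot.grab_frame("scene"); cv2.imwrite('pics/up.png',cv2.resize(f["color"][v-75:v+75,u-75:u+75,::-1],(600,600)))
P=pts(f,blue(f))
for n,lo,hi in(('cap',.2,.33),('low',.1,.2)):
    Q=P[(P[:,2]>lo)&(P[:,2]<hi)]; print(n,len(Q), Q.min(0).round(3) if len(Q) else '', Q.max(0).round(3) if len(Q) else '')
E
```

```text
8.4167 [-0.337  0.313 -0.115  1.834  0.042  0.998  1.181] [0.4922 0.1593 0.2666] [-3.141e+00 -1.000e-03 -3.063e+00] [ 0.5  0.4 -1.6] [0.   0.06 0.03] 0.03983105420220438
cap 66 [0.463 0.135 0.261] [0.502 0.175 0.319]
low 0
```

View pics/up.png

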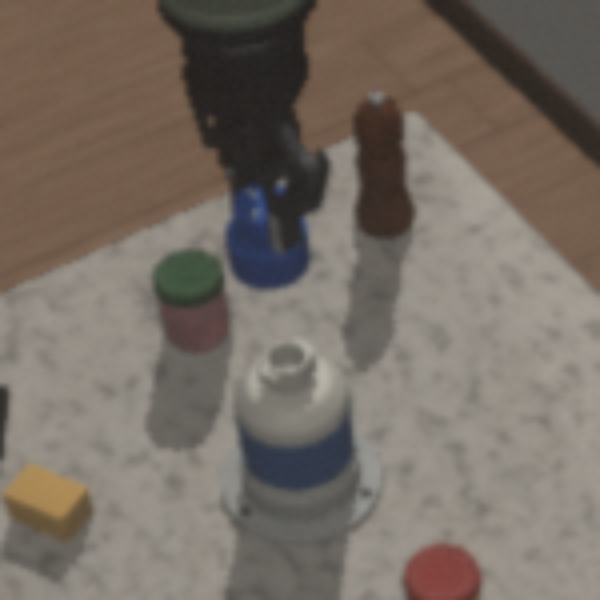

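The cap is off and held at crop (268,240). The canister's mouth is open at (288,358), and the jars are undisturbed. I'll check the height of the cap's underside once more.

```bash
python3 - <<'E'
from workcell import bot
from h import *
f=bot.grab_frame("scene"); hsv=cv2.cvtColor(f["color"],cv2.COLOR_RGB2HSV)
m=cv2.inRange(hsv,(105,90,30),(130,255,255)); m[175:]=0; m=biggest(m>0); v,u=np.nonzero(m)
vb=v.max(); ub=u[v==vb].mean(); print('bottom',ub,vb,'u range',u.min(),u.max())
for h in(.22,.23,.24,.25,.26): print(h,ray(f,ub,vb+.5,h).round(3))
for p in((.492,.160,.140),):print()
P=pts(f,m);print(len(P),np.percentile(P,[2,50,98],0).round(3))
E
```

```text
bottom 231.5 160 u range 222 240
0.22 [0.484 0.159 0.22 ]
0.23 [0.48 0.15 0.23]
0.24 [0.476 0.14  0.24 ]
0.25 [0.471 0.131 0.25 ]
0.26 [0.467 0.122 0.26 ]

251 [[0.462 0.132 0.243]
 [0.476 0.146 0.266]
 [0.498 0.175 0.301]]
```

```bash
python3 -c "
from workcell import bot
print(bot.job_done())"
```

```text
the job is handed in; nothing more can be done
None
```

The blue cap is off, and I handed the job in with the gripper still holding it above the open canister. It took about 8.5 s of the 38 s allowed.

- **Opening:** I gripped the cap from above and pressed it about 8.5 mm to the hard stop. The force peaked near 36 N, then I eased to about 20 N. Holding it pressed, I turned it about 90° anticlockwise and lifted it straight up; it came free without resistance.
- **Position:** The last picture shows the mouth open and the cap level in the gripper, with tilt under 0.1° by the tool pose. The tool is within about 1 mm of where it stood on the seated cap.
- **Height:** The two checks on the cap's underside differ slightly. The tool pose gives about 239 mm above the worktop and the scene camera about 243–245 mm, so it is 99–105 mm above the mouth.
- **Other checks:** While the cap was seated, a sideways force of 4–8 N showed the grip was slightly off-centre. It disappeared once the cap was free. I sent no move near the yellow-capped canister or the jars. The green-lidded and orange-preserve jars looked unmoved in the last picture; the yellow canister and pink jar were outside it.

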